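Mount the tube disc on the tilted rotator and lock it

ROBOT

A 6-joint arm with a two-finger parallel gripper is mounted at the origin on the work surface. World frame = base frame: x ahead of the robot, y to its left, z up, the work surface at z = 0. Lengths are in m, angles in rad, forces in N, time in s.
With the tool pointing down it reaches from about 0.325 to 0.9 m from the base axis. Payload 6.1 kg.
Tool frame: the origin (TCP) lies midway between the tips of the shut fingers; the grasp point (between the pads) lies 19 mm behind it (ctrl.grip_point_offset is the distance from the TCP to the grasp point, in m); z points along the fingers, y is the line along which they close (so a half turn about z gives the same grasp; the last joint's range is limited). The gripper opens to 87 mm and grips with 3 to 60 N. Pads are 19 mm wide; open, the fingers measure 117 mm over their backs; the gripper's body (75 mm by 190 mm) begins 51 mm behind the grasp point.
Start: joints at [-0.126, 0.22, 1.526, -0, 1.395, -0.126], TCP at [0.625, -0, 0.223] pointing down, gripper open.
Joint ranges: [-2.98, 2.98], [-0.91, 2.08], [0.09, 2.57], [-1.24, 4.39], [0.2, 2.65], [-2.68, 2.68]. Speed limits (rad/s): [2.57, 2.57, 3.01, 3.14, 3.14, 3.14].

INTERFACE

Orientations are given as a rotation vector (axis times angle).
In Python, from plant import ctrl, camrig, probe_bus gives the robot as it stands (ctrl), with the cameras (camrig) and the readings (probe_bus).
- The arm moves only by the shell command python3 shift.py 'ROWS' [FORCE]. ROWS is a JSON list of rows, 1 to 5 of them, each of 7 numbers: a rotation vector rx, ry, rz in rad, then dx, dy, dz in m, then the finger opening in m; each row shifts and turns the commanded pose from where the row before left it, along the tool's axes as they then stand; what a row does not reach is not made up. A row lasts 1/12 s, in which the tool goes at most 0.0417 m and 0.125 rad, less where a joint would pass 70% of its speed; a pose out of reach is approached as far as the arm can. The fingers move at their own pace and stop on an object; FORCE is the grip in N (left out, the last holds). Time passes only in rows, so rows that do not move let the fingers close. It prints the time, the measured TCP pose, the force, the opening and the grip force at its end.
- probe_bus.state(): the state, without advancing time (a new reading comes with each control period).
- camrig.camera(name): name is "scene" or "side" or "wrist"; returns the picture (480x640x3 uint8, blue, green, red); there is no depth.
- camrig.camera_params(name): a dict with "vfov" (degrees; the focal length in pixels is half the picture's height over the tangent of half this angle, whatever the lens; pixels are square), "cx", "cy" (the principal point, pixels), "distortion" ([k1, k2, p1, p2, k3] as OpenCV has them; the pictures are not rectified), "R" (3x3) and "t" (3): a world point X has camera coordinates R X + t; the wrist camera has in their place "hand_eye" (4x4, takes a point from camera to tool coordinates, whose origin is the TCP and whose axes are the flange's). Camera axes: x right, y down, z forward; pixel columns grow to the right and rows downward; lengths in m; the calibration is good to about 2 mm. A picture is of the moment at which its call begins: read the wrist's pose just before it. camera_params takes no time and is no camera call.
- ctrl.close_job(): hands the job in; it is judged then, once.
The state is a dict: "t": time; "joints": joint angles; "qd": joint speeds; "tau": joint torques, N m; "ee_pos": TCP position; "eef_rot": TCP orientation; "force": force on the tool from outside, world axes, zero at the start; "ft_torque": the same for the moment, N m; "width": finger opening in m; "grasp_force": force on a finger pad.
Only numpy, scipy, OpenCV 4.12 (cv2) and the standard library are available. Lean on these libraries where they do the work, as an engineer would, in place of code of your own. Each camera call takes 0.05 s, during which the arm holds its last target. There are 200 camera calls.

TASK

Put the tube disc onto the tube rotator: slide its hub over the tilted splined drive shaft, feeling for the turn at which the splines line up rather than forcing it, until the hub sits fully home against the shaft's collar. Only then push the lock pin in the middle of the hub down flush, and let go. Keep the rotator's head at the angle it is set to and leave everything else on the bench where it is.

Things in the scene. Friction and masses are not known exactly. Their poses are not given: they have to be found in the camera images.
- disc: The loose part: a round white plastic tube disc, 190 mm across, 5 mm thick, about 0.3 kg, lying flat on the bench. A dark grey hexagonal hub stands in its middle. Origin: centre of the underside, at the mouth of the hub's bore; z points out of the hub's top. Eight tube clips, six holding small tubes, lie on it 55 to 97 mm from the axis, up to 21 mm above the underside.
- hub_grip (a point): On the hub's axis at a good height to grip it, 48 mm above the disc's underside. The hub is hexagonal, 46 mm across flats, its top 60 mm above the underside. The flats' outward normals point at 0, 60, 120.. degrees from the disc's x axis. Axes as the disc's.
- hub_splines (a point): On the axis, at the lower ends of the hub's six internal splines, 2 mm above the underside. One spline, 5 mm wide, is behind the middle of each flat; their inner tips lie on a 22.6 mm circle. The bore is blind, 40 mm deep, and 34 mm across between the splines.
- lock_pin (a joint): How far the hub's lock pin (a white plastic push pin, 15 mm across, in the middle of the hub's top) is pushed in, m: 0 = raised, its top 8 mm proud of the hub's top; 0.008 = flush with the hub's top, locked. It moves stiffly (about 6 N) and stays where it is left.
- pin_top (a point): Centre of the lock pin's top face: 68 mm above the disc's underside when raised, 60 mm when flush. Axes as the disc's.
- rotator: The tube rotator, fixed to the bench: white base 180 x 150 mm, 50 mm high, with two cheeks up to 154 mm that carry a tilting motor head. Origin: centre of its underside; its control panel faces its own -x, roughly the robot.
- shaft_seat (a point): Centre of the collar's face, 48 mm across, on which the disc's underside rests when fully home. z runs out along the drive shaft, tilted 23 to 35 degrees from vertical towards the rotator's -x (its panel side); the tilt differs from run to run and stiff clamps hold it. This point is on the motor head, which does not turn with the shaft.
- spline_ends (a point): On the shaft's axis, at the flat outer ends of its six splines, 24 mm out from the collar's face. Splines 4.5 mm wide on a 30 mm circle. The shaft may stand at any turn, which is NOT reported; a geared motor holds it (1 Nm). Not lined up, the hub stops here, 22 mm short of home. They line up once every 60 degrees, with 6 degrees play either way, 1.3 mm sideways.
- shaft_nose (a point): Tip of the steel shaft, on its axis, 38 mm out from the collar's face. The round core is 20 mm in diameter, up to 30 mm from the collar; from there the nose tapers to 12 mm at the tip and guides the hub on. Axes as shaft_seat's.
- oil_bottle: Bystander: small amber bottle, 28 mm across, 62 mm high. Origin at its foot.
- dye_bottle: Bystander: small amber jar with white cap, 32 mm across, 55 mm high. Origin at its foot.
- tube_rack: Bystander: low white rack of tubes, 80 x 160 mm, 38 mm high. Origin under its centre.
- slide_box: Bystander: dark slide box, 85 x 100 mm, 36 mm high. Origin under its centre.
- marker: Bystander: white marker with black cap lying down, 127 mm long, 15 mm thick. Origin under it, near its middle.
- petri_dish: Bystander: clear covered dish, 93 mm across, 15 mm high. Origin under its centre.
- forceps: Bystander: steel forceps lying down, 130 mm long, 8 mm high. Origin under its middle.

How it is judged:
By the outcome, as a careful person would: the job done as asked, in the order asked, and still so for the second after the job is handed in, with the robot touching nothing.
It also fails if it takes over 64 s, if anything falls off the work surface, if the arm or the gripper's body presses on something with over 40 N, if the wrist force passes 120 N, or if a joint passes its speed limit or range.

## Working session

There is one attempt and no reset: what is moved stays moved. The work goes in short steps, Python scripts to look and compute and a shell command to move; the robot and the scene stay as the last step left them, time stands still between calls to the robot, and variables do not carry over. Pictures are saved under pics/ and viewed, at most 10 in all, crops included, and the job is handed in when it is done.

```bash
ls; mkdir -p pics
python3 - <<'E'
from plant import ctrl, camrig, probe_bus
import cv2,json,numpy as np
s=probe_bus.state();print(s)
for n in("scene","side","wrist"):
    im=camrig.camera(n);cv2.imwrite(f"pics/{n}0.png",im)
    p=camrig.camera_params(n);print(n,{k:np.round(v,4).tolist() for k,v in p.items()})
E
```

```text
pics
plant.py
shift.py
{'t': 0.0, 'joints': array([-1.26104475e-01,  2.21200891e-01,  1.52760280e+00,  1.66052154e-05,
        1.39469273e+00, -1.26137810e-01]), 'qd': array([-1.48588360e-04, -4.96562173e-05, -7.47770543e-04, -2.26376529e-04,
       -9.16608147e-04, -3.71822507e-04]), 'tau': array([-1.67445501e-05, -4.94609964e+01, -3.87383544e+01,  6.99962187e-02,
        5.70271199e-02, -1.42064664e-04]), 'ee_pos': array([6.24388048e-01, 7.66043086e-05, 2.21457283e-01]), 'eef_rot': array([-2.22033620e+00, -2.22040372e+00,  1.81061353e-03]), 'force': array([ 0.43570184, -0.77560517, -0.18379778]), 'ft_torque': array([-0.0270581 ,  0.00790196,  0.00487375]), 'grasp_force': 0.0, 'width': 0.08707554712588832}
scene {'vfov': 54.0275, 'cx': 311.5574, 'cy': 241.3711, 'distortion': [-0.0827, 0.0, 0.0, 0.0, 0.0], 'R': [[0.256, 0.9667, -0.0048], [0.7745, -0.2081, -0.5974], [-0.5784, 0.1492, -0.802]], 't': [-0.1494, -0.37, 1.6751]}
side {'vfov': 47.7596, 'cx': 316.7814, 'cy': 257.8651, 'distortion': [0.0183, 0.0, 0.0, 0.0, 0.0], 'R': [[0.9137, -0.4061, -0.0136], [-0.2068, -0.436, -0.8759], [0.3498, 0.8031, -0.4823]], 't': [-0.4979, 0.2611, 1.1914]}
wrist {'vfov': 63.7857, 'cx': 325.0874, 'cy': 240.6593, 'distortion': [-0.0256, 0.0, 0.0, 0.0, 0.0], 'hand_eye': [[0.0002, -0.9613, -0.2755, 0.0762], [1.0, 0.0004, -0.0006, -0.0008], [0.0006, -0.2755, 0.9613, -0.1618], [0.0, 0.0, 0.0, 1.0]]}
```

View pics/scene0.png

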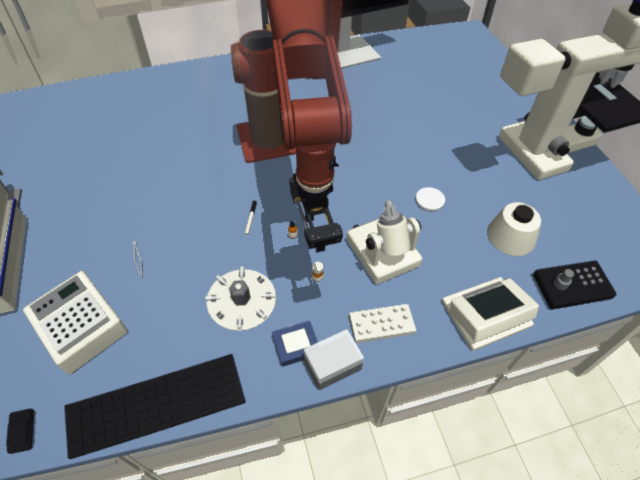

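View pics/side0.png

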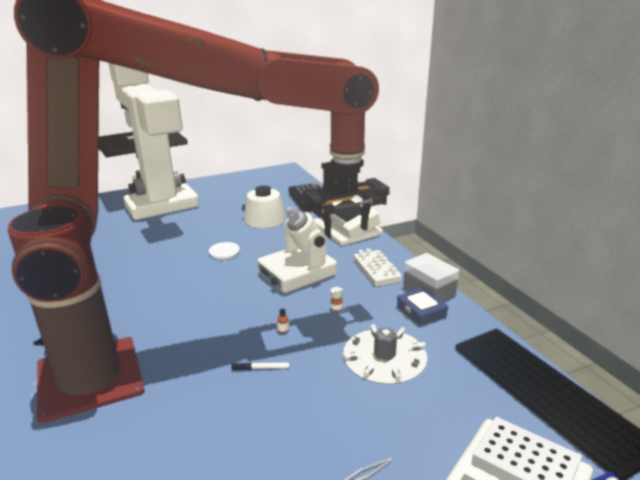

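Scene view: disc at about (240,298) with its hub top at (239,285), shaft nose at about (390,207). Side view: hub top at about (386,335), nose at about (291,214). The arm hides neither.

```bash
cat > h.py <<'E'
from plant import ctrl, camrig, probe_bus
import cv2,numpy as np
from scipy.spatial.transform import Rotation as Ro
def cam(n,s=None):
    p=camrig.camera_params(n);f=240/np.tan(np.radians(p["vfov"]/2))
    K=np.array([[f,0,p["cx"]],[0,f,p["cy"]],[0,0,1]]);D=np.array(p["distortion"],float)
    if n=="wrist":
        T=np.eye(4);T[:3,:3]=Ro.from_rotvec(s["eef_rot"]).as_matrix();T[:3,3]=s["ee_pos"]
        C=T@np.array(p["hand_eye"]);return K,D,C[:3,:3].T,-C[:3,:3].T@C[:3,3]
    return K,D,np.array(p["R"]),np.array(p["t"])
def ray(c,uv):
    K,D,R,t=c;q=cv2.undistortPoints(np.array(uv,float).reshape(-1,1,2),K,D).reshape(-1,2)
    d=np.c_[q,np.ones(len(q))]@R;return -R.T@t,d/np.linalg.norm(d,axis=1)[:,None]
def plane(c,uv,z):
    o,d=ray(c,uv);return o+d*((z-o[2])/d[:,2])[:,None]
def tri(obs):
    A=0;b=0
    for c,uv in obs:
        o,d=ray(c,[uv]);P=np.eye(3)-np.outer(d[0],d[0]);A=A+P;b=b+P@o
    return np.linalg.solve(A,b)
def proj(c,X):
    K,D,R,t=c;return cv2.projectPoints(np.array(X,float).reshape(-1,1,3),cv2.Rodrigues(R)[0],t,K,D)[0].reshape(-1,2)
E
python3 - <<'E'
from h import *
S=cam("scene");W=cam("side")
for n,c,b in(("scene",S,(195,255,285,335)),("side",W,(335,310,435,390))):
    im=cv2.imread(f"pics/{n}0.png").astype(int);m=((im[...,2]>150)&(im[...,2]>im[...,0]-40)).astype(np.uint8)
    M=np.zeros_like(m);M[b[1]:b[3],b[0]:b[2]]=m[b[1]:b[3],b[0]:b[2]]
    k=max(cv2.findContours(M,0,2)[0],key=cv2.contourArea);P=plane(c,cv2.convexHull(k).reshape(-1,2),.005)
    print(n,cv2.minEnclosingCircle(P[:,:2].astype(np.float32)))
print("hub",tri([(S,(239,283)),(W,(386,332))]),"nose",tri([(S,(390,207)),(W,(291,213))]))
a=cv2.imread("pics/scene0.png")[190:290,340:430];b=cv2.imread("pics/side0.png")[195:295,250:340]
cv2.imwrite("pics/rot.png",np.hstack([cv2.resize(x,None,fx=4.4,fy=4.4,interpolation=cv2.INTER_CUBIC) for x in(a,b)]))
E
```

```text
scene ((0.6200323104858398, -0.21067480742931366), 0.10107247531414032)
side ((0.6286336779594421, -0.201956108212471), 0.10983385890722275)
hub [ 0.61931201 -0.20769099  0.06871364] nose [0.56855244 0.21681435 0.19399767]
```

View pics/rot.png

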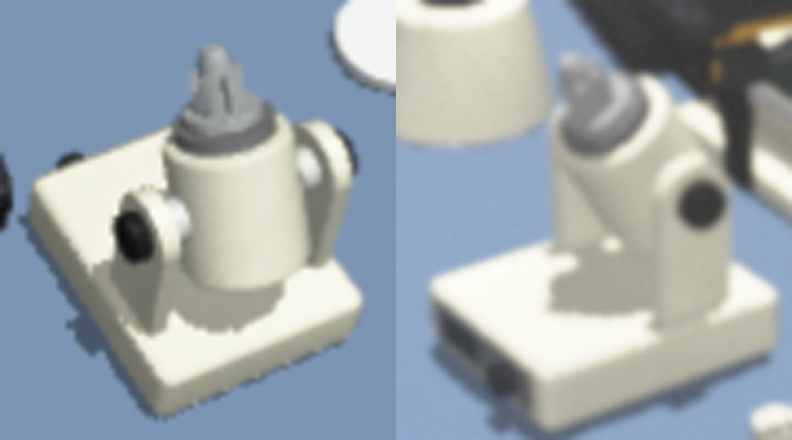

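Left crop (scene): shaft rises from its dark collar; tip at scene (388,201). The right crop (side) shows the tip at (290,209), leaning towards the panel. Next I take closer looks with the wrist camera.

```bash
python3 shift.py '[[0,0,0,0.02,-0.012,-0.018,0.087],[0,0,0,0.02,-0.012,-0.018,0.087],[0,0,0,0.02,-0.012,-0.018,0.087],[0,0,0,0.02,-0.011,-0.018,0.087],[0,0,0,0.02,-0.01,-0.018,0.087]]'
python3 shift.py '[[0,0,0,0,0,0,0.087],[0,0,0,0,0,0,0.087]]'
cat > look.py <<'E'
from h import *
import sys,json
s=probe_bus.state();im=camrig.camera("wrist");n=sys.argv[1];cv2.imwrite(f"pics/{n}.png",im)
json.dump({k:s[k].tolist() for k in("ee_pos","eef_rot")},open(f"{n}.json","w"));print(s["t"],s["ee_pos"],s["eef_rot"])
E
python3 look.py w1
python3 shift.py '[[0,0,0,0.03,0,0,0.087],[0,0,0,0.03,0,0,0.087],[0,0,0,0.03,0,0,0.087],[0,0,0,0.03,0,0,0.087]]'
python3 shift.py '[[0,0,0,0,0,0,0.087],[0,0,0,0,0,0,0.087]]'
python3 look.py w2
python3 -c "
import cv2,numpy as np
cv2.imwrite('pics/w12.png',cv2.resize(np.hstack([cv2.imread('pics/w1.png')[:,120:520],cv2.imread('pics/w2.png')[:,120:520]]),(800,480)))"
```

```text
t: 0.57
ee_pos: [0.567, 0.1008, 0.313]
eef_rot: [-2.221, -2.221, 0.001]
force: [0.2, 0.2, 0.5]
width: 0.0871
grasp_force: 0.0
t: 0.73
ee_pos: [0.5683, 0.1009, 0.3139]
eef_rot: [2.218, 2.222, 0.003]
force: [0.2, -0.1, -0.0]
width: 0.0868
grasp_force: 0.0
0.7333 [0.56826224 0.10091912 0.313891  ] [2.21767166 2.22232735 0.0030795 ]
t: 1.12
ee_pos: [0.568, 0.2197, 0.3104]
eef_rot: [-2.223, -2.218, 0.004]
force: [-0.4, 0.6, -0.2]
width: 0.0865
grasp_force: 0.0
t: 1.28
ee_pos: [0.5677, 0.2201, 0.3103]
eef_rot: [-2.219, -2.222, 0.005]
force: [0.7, 0.0, -0.5]
width: 0.0867
grasp_force: 0.0
1.2833 [0.56765763 0.22014571 0.31027381] [-2.2188536  -2.22213734  0.00500245]
```

View pics/w12.png

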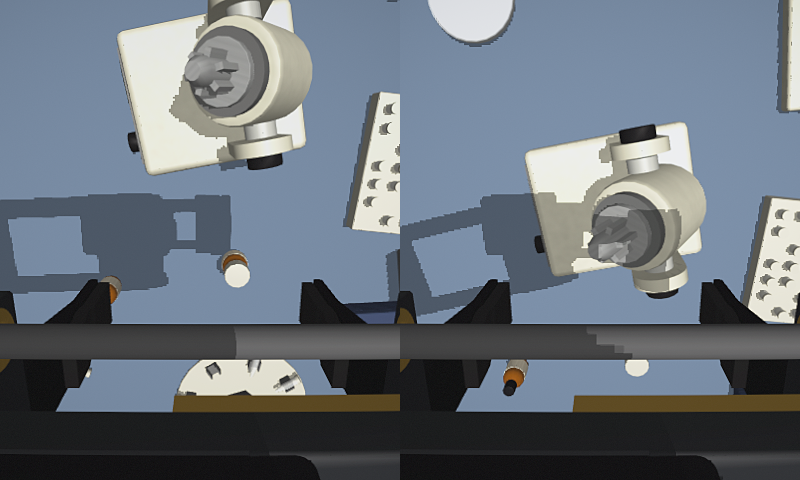

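The left half (w1) shows the rotator with its nose tip at about (190,72). The right half (w2) has the tip at about (595,248). I'll zoom in on both.

```bash
python3 -c "
import cv2,numpy as np
a=cv2.imread('pics/w1.png')[20:140,290:440];b=cv2.imread('pics/w2.png')[175:295,290:440]
f=lambda x:cv2.resize(x,(750,600),interpolation=cv2.INTER_CUBIC)[:, :]
cv2.imwrite('pics/z1.png',f(a));cv2.imwrite('pics/z2.png',f(b))"
```

```text
(no output)
```

View pics/z1.png

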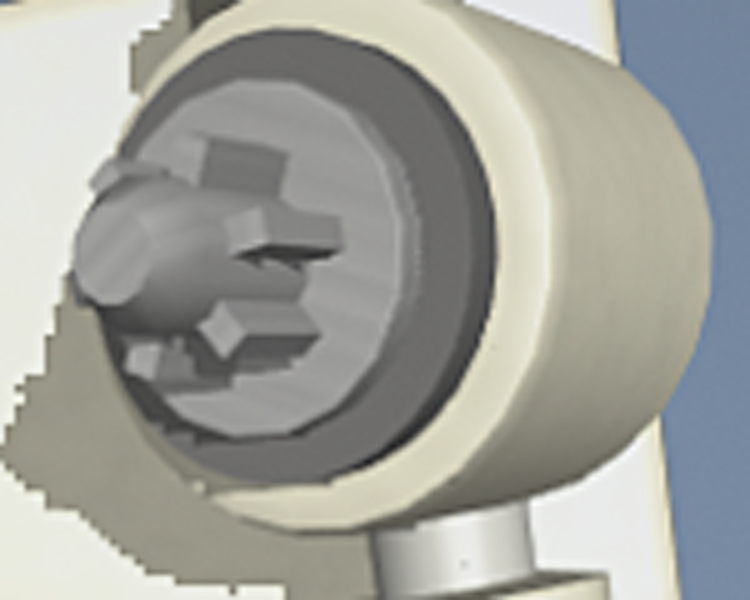

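View pics/z2.png

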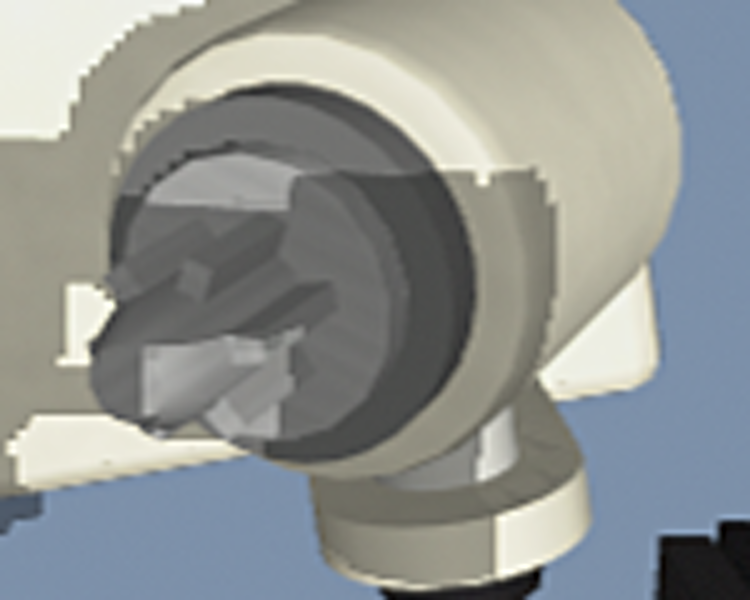

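z1: tip face centre at about (112,254) in the crop; collar face ellipse spans x up to 402 and y 80–437. z2 is shadowed, with its tip near (128,378). I'll take one more shadow-free view on the way to the disc.

```bash
python3 shift.py '[[0,0,0,-0.03,-0.018,0,0.087],[0,0,0,-0.03,-0.018,0,0.087],[0,0,0,-0.03,-0.017,0,0.087],[0,0,0,-0.03,-0.017,0,0.087],[0,0,0,0,0,0,0.087]]' | head -2
python3 shift.py '[[0,0,0,0,0,0,0.087]]'|head -2
python3 look.py w3
python3 shift.py '[[0,0,0,-0.036,0.013,0.01,0.087],[0,0,0,-0.036,0.013,0.01,0.087],[0,0,0,-0.036,0.013,0.01,0.087],[0,0,0,-0.036,0.013,0.01,0.087],[0,0,0,-0.036,0.013,0.01,0.087]]'|head -2
python3 shift.py '[[0,0,0,-0.036,0.013,0.01,0.087],[0,0,0,-0.036,0.013,0.01,0.087],[0,0,0,-0.036,0.013,0.01,0.087],[0,0,0,-0.036,0.013,0.01,0.087],[0,0,0,0,0,0,0.087]]'|head -2
python3 shift.py '[[0,0,0,0,0,0,0.087]]'|head -2
python3 look.py w4
python3 - <<'E'
from h import *
import json
c=cam("wrist",{k:np.array(v) for k,v in json.load(open("w3.json")).items()})
u=proj(c,[.568,.217,.185])[0];x,y=int(u[0])-60,max(0,int(u[1])-60);print("w3 crop",x,y)
c=cam("wrist",{k:np.array(v) for k,v in json.load(open("w4.json")).items()})
u=proj(c,[.6193,-.2077,.06])[0];X,Y=int(u[0])-60,max(0,int(u[1])-60);print("w4 crop",X,Y)
f=lambda n,x,y:cv2.resize(cv2.imread(f"pics/{n}.png")[y:y+150,x:x+100],(400,600),interpolation=cv2.INTER_CUBIC)
cv2.imwrite("pics/z34.png",np.hstack([f("w3",x,y),f("w4",X,Y)]))
E
```

```text
t: 1.75
ee_pos: [0.4958, 0.0943, 0.3119]
t: 1.83
ee_pos: [0.4976, 0.0972, 0.3123]
1.8333 [0.49758925 0.09721213 0.31234099] [ 2.22656827e+00  2.21580802e+00 -2.93954832e-04]
t: 2.3
ee_pos: [0.564, -0.0814, 0.2617]
t: 2.72
ee_pos: [0.615, -0.2299, 0.2174]
t: 2.8
ee_pos: [0.6148, -0.2254, 0.2195]
2.8 [ 0.61475379 -0.22544711  0.2195318 ] [-2.22158700e+00 -2.21552416e+00  1.76141281e-03]
w3 crop 367 5
w4 crop 272 142
```

View pics/z34.png

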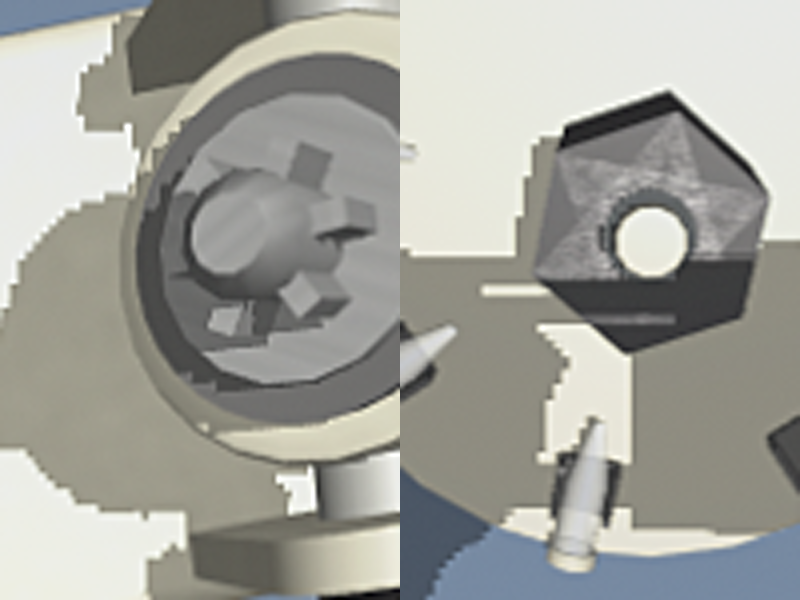

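Left (w3 crop): tip face centre at (229,236); collar edge runs through (300,93), (163,240) and (275,385). Right (w4 crop): hub top hexagon with vertices at about (278,112), (158,150), (137,278), (228,352), (345,317) and (368,192) after subtracting 400; pin centre at (250,242).

```bash
cat > m.py <<'E'
from h import *
import json
C={n:cam("wrist",{k:np.array(v) for k,v in json.load(open(n+".json")).items()}) for n in("w1","w2","w3","w4")}
hx=np.array([(278,112),(158,150),(137,278),(228,352),(345,317),(368,192)])/4+(271.6,141.6)
P=plane(C["w4"],hx,.06);c=P.mean(0);v=P[:,:2]-c[:2];a=np.degrees(np.arctan2(v[:,1],v[:,0]))
print("hub",c,"r",np.linalg.norm(v,axis=1),"vert mod60",a%60,"pin",plane(C["w4"],[(250/4+271.6,242/4+141.6)],.068))
ell=lambda pts,s,o:np.array(cv2.fitEllipse((np.array(pts)/s+o).astype(np.float32))[0])
e1=ell([(265,80),(330,105),(375,160),(402,240),(387,320),(340,395),(265,437),(205,425),(165,400),(135,150),(200,90)],5,(289.6,19.6))
e3=ell([(300,93),(350,103),(250,100),(215,122),(163,240),(170,290),(275,385),(330,375),(365,356),(388,335),(385,122)],4,(366.6,4.6))
e2=ell([(240,150),(310,170),(360,220),(392,300),(375,380),(330,425),(270,440),(125,215),(160,175)],5,(289.6,174.6))
t1=np.array((112,254))/5+(289.6,19.6);t3=np.array((229,236))/4+(366.6,4.6);t2=np.array((128,378))/5+(289.6,174.6)
for w in((1,2,3),(1,3),(1,2),(2,3)):
    s=tri([(C[f"w{i}"],[0,e1,e2,e3][i]) for i in w]);t=tri([(C[f"w{i}"],[0,t1,t2,t3][i]) for i in w]);d=t-s;L=np.linalg.norm(d)
    print(w,s,t,"L",L,"tilt",np.degrees(np.arccos(d[2]/L)),"az",np.degrees(np.arctan2(-d[1],-d[0])))
# base yaw: top-face outline in w1 / w2 at z=.05
im=cv2.imread("pics/w2.png").astype(int);
for n,uv in(("w1",[(237,33),(268,175)]),("w2",[(246,152),(276,276)]),("w2",[(246,152),(407,123)])):
    q=plane(C[n],uv,.05);e=q[1]-q[0];print(n,np.degrees(np.arctan2(e[1],e[0]))%90,np.linalg.norm(e))
E
python3 m.py
```

```text
hub [ 0.62134586 -0.20569668  0.06      ] r [0.02607697 0.02650636 0.02609371 0.0259281  0.02663368 0.02574453] vert mod60 [18.53160552 17.78658377 20.65487289 18.6187738  18.21931801 20.4674017 ] pin [[ 0.62071376 -0.20578744  0.068     ]]
(1, 2, 3) [0.57808865 0.21825272 0.18051735] [0.55936165 0.21405656 0.21065339] L 0.03572798477561448 tilt 32.489966353765645 az 12.629660769592656
(1, 3) [0.57796022 0.21799699 0.18184709] [0.55911024 0.21366565 0.21284236] L 0.03653476039951412 tilt 31.964375259396604 az 12.940775656979428
(1, 2) [0.57802587 0.21808174 0.17935655] [0.55921991 0.21407443 0.21019732] L 0.036343858267729144 tilt 31.942134877522818 az 12.029085263059956
(2, 3) [0.57804879 0.21845134 0.18102395] [0.55954782 0.21406735 0.21042689] L 0.03501482808081678 tilt 32.88854904614592 az 13.330939480028023
w1 10.421981617236654 0.14391374829374495
w2 10.969797595786886 0.14443507767529765
w2 10.013413021634152 0.17323432359430707
```

```bash
python3 shift.py '[[0,0,0,0.02,0.006,0.03,0.087],[0,0,0,0,0,0.035,0.087],[0,0,0,0,0,0.035,0.087],[0,0,0.096,0,0,0,0.087],[0,0,0.096,0,0,0,0.087]]' >/dev/null
python3 shift.py '[[0,0,0,0,0,0,0.087],[0,0,0,0,0,0,0.087],[0,0,0,0,0,0,0.087]]'
cat > g.py <<'E'
from h import *
import sys
s=probe_bus.state();R=Ro.from_rotvec(s["eef_rot"]).as_matrix();p=s["ee_pos"]
g=np.array(eval(sys.argv[1]));print("tool d",R.T@(g-p),"y ang",np.degrees(np.arctan2(R[1,1],R[0,1])),"z",R[:,2],"j",np.round(s["joints"],2),"F",R.T@s["force"])
E
python3 g.py '[.6208,-.2057,.029]'
cat >> m.py <<'E'
t,y=np.radians(32),np.radians(11);ax=np.array([-np.sin(t)*np.cos(y),-np.sin(t)*np.sin(y),np.cos(t)]);S=np.array([.5786,.2180,.1796])
ry=np.array([-np.sin(y),np.cos(y),0]);rx=np.cross(ry,ax);E=S+.024*ax
for n,uv in(("w1",np.array([(190,155),(250,230),(222,325),(145,360)])/5+(289.6,19.6)),("w3",np.array([(300,290),(225,318)])/4+(366.6,4.6))):
    o,d=ray(C[n],uv);q=o+d*(((E-o)@ax)/(d@ax))[:,None]-E;print(n,np.degrees(np.arctan2(q@ry,q@rx)),np.linalg.norm(q,axis=1))
E
python3 m.py|tail -2
```

```text
t: 3.52
ee_pos: [0.6218, -0.2033, 0.124]
eef_rot: [2.419, 2.002, 0.002]
force: [0.4, 0.4, 0.0]
width: 0.0873
grasp_force: 0.0
tool d [-0.0025577  -0.00077075  0.09495387] y ang -10.774052562865142 z [ 2.03067835e-03 -7.82112008e-04 -9.99997632e-01] j [-0.44  0.37  1.54  0.    1.24 -0.25] F [ 0.50864601  0.3526078  -0.03716283]
w1 [  61.4620538    -1.30420525  -60.15009682 -118.40114082] [0.0120393  0.01257493 0.01221393 0.01402853]
w3 [ -57.46916766 -119.04150578] [0.01197401 0.01329444]
```

```bash
python3 shift.py '[[0,0,0,-0.0026,-0.0008,0.035,0.087],[0,0,0,0,0,0.03,0.087],[0,0,0,0,0,0.02,0.087],[0,0,0,0,0,0.01,0.087],[0,0,0,0,0,0,0.05]]' 20 >/dev/null
python3 shift.py '[[0,0,0,0,0,0,0.04],[0,0,0,0,0,0,0.03],[0,0,0,0,0,0,0.03],[0,0,0,0,0,0,0.03],[0,0,0,0,0,0,0.03]]' 45
python3 shift.py '[[0,0,0,0,0,0,0.03],[0,0,0,0,0,0,0.03],[0,0,0,0,0,0,0.03],[0,0,0,0,0,0,0.03]]' 45
python3 g.py '[.6208,-.2057,.029]'
```

```text
t: 4.35
ee_pos: [0.6206, -0.2068, 0.0289]
eef_rot: [2.423, 1.997, 0.001]
force: [0.9, -0.1, -0.1]
width: 0.055
grasp_force: 0.0
t: 4.68
ee_pos: [0.6204, -0.2067, 0.0284]
eef_rot: [2.423, 1.997, 0.001]
force: [0.9, -0.5, 5.0]
width: 0.0461
grasp_force: 44.9
tool d [ 0.00102159  0.00017919 -0.00062415] y ang -11.002692870151558 z [ 1.52731760e-03 -5.92084482e-04 -9.99998658e-01] j [-0.44  0.48  1.58  0.    1.08 -0.25] F [-0.3339217   0.96136009 -5.01570812]
```

The hub is gripped on its flats (46.1 mm). Lift and carry.

```bash
python3 shift.py '[[0,0,0,0,0,-0.02,0.03],[0,0,0,0,0,-0.04,0.03],[0,0,0,0,0,-0.04,0.03],[0,0,0,0,0,-0.04,0.03],[0,0,0,0,0,-0.04,0.03]]'
python3 shift.py '[[0,0,0,0.034,-0.016,-0.015,0.03],[0,0,0,0.034,-0.016,-0.015,0.03],[0,0,0,0.034,-0.016,-0.015,0.03],[0,0,0,0.034,-0.016,-0.015,0.03],[0,0,0,0.034,-0.016,-0.015,0.03]]'
python3 shift.py '[[0,0,0,0.034,-0.016,-0.0,0.03],[0,0,0,0.034,-0.016,-0.0,0.03],[0,0,0,0.034,-0.016,0,0.03],[0,0,0,0.034,-0.016,0,0.03],[0,0,0,0.034,-0.016,0,0.03]]'
python3 shift.py '[[0,0,-0.096,0,0,0,0.03],[0,0,-0.096,0,0,0,0.03],[0,0,-0.096,0,0,0,0.03],[0,0,-0.096,0,0,0,0.03],[0,0,0,0,0,0,0.03]]'
python3 g.py '[.524,.2074,.2686]'
```

```text
t: 5.1
ee_pos: [0.6183, -0.2058, 0.2075]
eef_rot: [-2.422, -1.996, 0.003]
force: [0.7, -1.1, -3.4]
width: 0.0453
grasp_force: 44.9
t: 5.52
ee_pos: [0.5718, -0.0227, 0.2816]
eef_rot: [-2.423, -1.996, 0.003]
force: [0.6, 1.4, -4.4]
width: 0.0458
grasp_force: 44.9
t: 5.93
ee_pos: [0.5258, 0.1593, 0.2811]
eef_rot: [-2.423, -1.997, 0.004]
force: [1.1, 0.2, -4.1]
width: 0.0456
grasp_force: 44.9
t: 6.35
ee_pos: [0.5265, 0.1579, 0.281]
eef_rot: [-1.992, -2.426, 0.004]
force: [0.6, 0.4, -2.8]
width: 0.0456
grasp_force: 44.9
tool d [0.04903569 0.00722665 0.01234896] y ang 11.222239562518304 z [-3.15227047e-03 -6.29207854e-04 -9.99994834e-01] j [ 0.15  0.01  1.65 -0.    1.49 -0.05] F [0.25234124 0.62568765 2.75248994]
```

```bash
python3 shift.py '[[-0.1117,0,0,0,0,0,0.03],[-0.1117,0,0,0,0,0,0.03],[-0.1117,0,0,0,0,0,0.03],[-0.1117,0,0,0,0,0,0.03],[-0.1117,0,0,0,0,0,0.03]]' >/dev/null
python3 shift.py '[[0,0,0,0.025,0,0,0.03],[0,0,0,0.024,0,0,0.03],[0,0,0,0,0,0,0.03],[0,0,0,0,0,0,0.03]]'
python3 g.py '[.524,.2074,.2686]'
python3 - <<'E'
from h import *
for n in("scene","side"): cv2.imwrite(f"pics/{n}1.png",camrig.camera(n))
a=cv2.imread("pics/scene1.png")[140:260,330:450];b=cv2.imread("pics/side1.png")[150:270,230:350]
cv2.imwrite("pics/c1.png",np.hstack([cv2.resize(x,(400,400),interpolation=cv2.INTER_CUBIC) for x in(a,b)]))
E
```

```text
t: 7.1
ee_pos: [0.5169, 0.2067, 0.2813]
eef_rot: [1.734, 2.103, 0.601]
force: [-0.5, 0.8, -4.3]
width: 0.0454
grasp_force: 44.9
tool d [-0.00068875 -0.00064964  0.01454253] y ang 10.978345635058275 z [ 0.51785279  0.10159129 -0.84941609] j [ 0.26 -0.41  2.1  -0.05  0.9   0.09] F [ 0.88203075 -2.56227653  3.41740118]
```

View pics/c1.png

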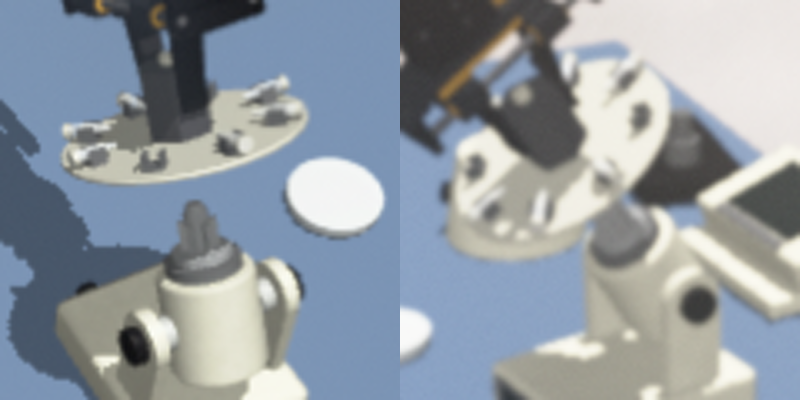

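Left (scene): the disc hovers right above the shaft tip at about (195,205). Right (side): the hub axis points at the shaft at about (620,205). Now I advance and feel.

```bash
python3 shift.py '[[0,0,0,-0.0007,-0.0006,0.02,0.03],[0,0,0,0,0,0.02,0.03],[0,0,0,0,0,0.008,0.03],[0,0,0,0,0,0,0.03],[0,0,0,0,0,0,0.03]]' >/dev/null; python3 g.py '[.5635,.2151,.2041]'
python3 shift.py '[[0,0,0,0,0,0.003,0.03],[0,0,0,0,0,0.003,0.03],[0,0,0,0,0,0.002,0.03],[0,0,0,0,0,0,0.03]]' >/dev/null; python3 g.py '[.5635,.2151,.2041]'
```

```text
tool d [ 0.00174947 -0.000965    0.04249357] y ang 10.922822021064627 z [ 0.51838636  0.10002747 -0.84927622] j [ 0.25 -0.31  2.1  -0.05  0.79  0.08] F [ 0.57402074 -0.54538305  2.80506413]
tool d [ 0.00100419 -0.00183855  0.03506105] y ang 10.993415822218775 z [ 0.52030723  0.10117522 -0.8479646 ] j [ 0.25 -0.29  2.1  -0.05  0.78  0.08] F [ 0.18116796 -2.66653064  3.11900738]
```

```bash
G='[.5635,.2151,.2041]'
python3 shift.py '[[0,0,0,0.0005,-0.0007,0.003,0.03],[0,0,0,0,0,0.002,0.03],[0,0,0,0,0,0,0.03]]' >/dev/null; python3 g.py $G
python3 shift.py '[[0,0,0,0,0,0.002,0.03],[0,0,0,0,0,0.002,0.03],[0,0,0,0,0,0,0.03]]' >/dev/null; python3 g.py $G
```

```text
tool d [ 0.00046688 -0.00063956  0.02965046] y ang 11.008514758604308 z [ 0.51963278  0.10100912 -0.84839786] j [ 0.25 -0.28  2.1  -0.05  0.76  0.09] F [-0.32999954 -2.10581213  2.30125228]
tool d [ 0.00052365 -0.00074926  0.02562785] y ang 10.999496479803385 z [ 0.51970875  0.10099026 -0.84835357] j [ 0.25 -0.27  2.1  -0.05  0.76  0.09] F [ 0.53692106 -2.01066408  2.79452039]
```

```bash
python3 shift.py '[[0,0,0,0,0,0,0.03]]'; python3 -c "
from h import *
print(probe_bus.state()['ft_torque'])"; python3 g.py '[.5635,.2151,.2041]'
```

```text
t: 8.53
ee_pos: [0.5509, 0.2121, 0.2265]
eef_rot: [1.732, 2.102, 0.602]
force: [-0.5, -0.5, -2.7]
width: 0.0458
grasp_force: 44.9
[-0.08464986  0.63093697  0.02832916]
tool d [ 0.00051664 -0.00086145  0.02583653] y ang 10.998594853485208 z [ 0.51982315  0.10102574 -0.84827925] j [ 0.25 -0.27  2.1  -0.05  0.76  0.09] F [-0.42290316 -1.94223926  1.96539331]
```

```bash
G='[.5635,.2151,.2041]'; python3 shift.py '[[0,0,0,0,0,0.002,0.03],[0,0,0,0,0,0.001,0.03],[0,0,0,0,0,0,0.03]]' >/dev/null; python3 g.py $G
python3 shift.py '[[0,0,0,0,0,0.001,0.03],[0,0,0,0,0,0.001,0.03],[0,0,0,0,0,0,0.03]]' >/dev/null; python3 g.py $G
```

```text
tool d [ 0.00054144 -0.00086232  0.02276682] y ang 11.001306457759004 z [ 0.51986513  0.10100002 -0.84825659] j [ 0.25 -0.27  2.1  -0.05  0.75  0.09] F [-0.50402394 -1.15380302  3.18426147]
tool d [ 0.00044143 -0.00117986  0.02186952] y ang 11.015037132068619 z [ 0.51958192  0.10093323 -0.84843804] j [ 0.25 -0.26  2.1  -0.05  0.75  0.09] F [ -0.9310585   -6.38738983 -11.41361172]
```

```bash
G='[.5635,.2151,.2041]'; python3 shift.py '[[0,0,0,0,0,0.001,0.03],[0,0,0,0,0,0.001,0.03],[0,0,0,0,0,0,0.03]]' >/dev/null; python3 g.py $G; python3 -c "
from h import *
print(probe_bus.state()['ft_torque'])"
```

```text
tool d [ 0.00033233 -0.00134703  0.02143026] y ang 11.043592196749998 z [ 0.51886355  0.10064187 -0.84891214] j [ 0.25 -0.26  2.1  -0.05  0.75  0.09] F [ -1.91179979 -12.83195842 -31.72006925]
[-1.01625273  3.18010118 -0.26415665]
```

Contact at 22 mm: the splines are end-on. The hub's splines have to sit between the shaft's, which is half a pitch away. I back off and turn 30°.

```bash
G='[.5635,.2151,.2041]'; python3 shift.py '[[0,0,0,0,0,-0.003,0.03],[0,0,0.1048,0,0,0,0.03],[0,0,0.1048,0,0,0,0.03],[0,0,0.1048,0,0,0,0.03],[0,0,0.1048,0,0,0,0.03]]' >/dev/null
python3 shift.py '[[0,0,0.1048,0,0,0,0.03],[0,0,0,0,0,0,0.03],[0,0,0,0,0,0,0.03]]' >/dev/null; python3 g.py $G
python3 shift.py '[[0,0,0,0,0,0.001,0.03],[0,0,0,0,0,0.001,0.03],[0,0,0,0,0,0.001,0.03],[0,0,0,0,0,0,0.03]]' >/dev/null; python3 g.py $G;python3 -c "
from h import *
print(probe_bus.state()['ft_torque'])"
```

```text
tool d [-8.73251912e-05 -1.17824839e-03  2.19923271e-02] y ang -23.07889756738973 z [ 0.52016965  0.10110435 -0.84805745] j [ 0.25 -0.26  2.1  -0.05  0.75  0.61] F [-1.66120109 -1.48103047  3.28999315]
tool d [ 6.56613102e-05 -9.58818942e-04  1.87396328e-02] y ang -23.211802543257058 z [ 0.51977585  0.10100642 -0.84831054] j [ 0.25 -0.26  2.1  -0.05  0.74  0.61] F [-0.20306153 -1.80861329  2.35166853]
[-0.13477104  0.71162834 -0.03937656]
```

The splines have engaged without force. Continue home.

```bash
G='[.5635,.2151,.2041]'; for i in 1 2; do python3 shift.py '[[0,0,0,0,0,0.002,0.03],[0,0,0,0,0,0.002,0.03],[0,0,0,0,0,0.002,0.03],[0,0,0,0,0,0,0.03]]' >/dev/null; python3 g.py $G;python3 -c "
from h import *
print(probe_bus.state()['ft_torque'])"; done
```

```text
tool d [ 0.00017039 -0.00080702  0.0125103 ] y ang -23.2524883725077 z [ 0.51949443  0.10091945 -0.84849326] j [ 0.25 -0.24  2.1  -0.05  0.73  0.61] F [-0.85312336 -1.06809194  2.73395729]
[-0.15666542  0.71386882 -0.02934268]
tool d [ 0.000133   -0.00085289  0.00656307] y ang -23.259093931408763 z [ 0.51957478  0.10094062 -0.84844154] j [ 0.25 -0.23  2.1  -0.05  0.72  0.61] F [-1.02952386 -2.09531133  2.53545408]
[-0.12053891  0.72986691  0.0317484 ]
```

```bash
G='[.5635,.2151,.2041]'; for r in '[[0,0,0,0,0,0.002,0.03],[0,0,0,0,0,0.002,0.03],[0,0,0,0,0,0,0.03]]'; do :; done
python3 shift.py '[[0,0,0,0,0,0.002,0.03],[0,0,0,0,0,0.002,0.03],[0,0,0,0,0,0,0.03]]' >/dev/null; python3 g.py $G
python3 shift.py '[[0,0,0,0,0,0.001,0.03],[0,0,0,0,0,0.0005,0.03],[0,0,0,0,0,0,0.03]]' >/dev/null; python3 g.py $G
```

```text
tool d [ 0.00010351 -0.00091225  0.00261896] y ang -23.262687559757882 z [ 0.51971039  0.10096851 -0.84835516] j [ 0.25 -0.22  2.1  -0.05  0.71  0.61] F [-0.23752656 -1.41325394  3.94034144]
tool d [-2.86602802e-05 -1.09537014e-03  1.41382971e-03] y ang -23.26573097425182 z [ 0.5200357   0.10105388 -0.84814562] j [ 0.25 -0.21  2.09 -0.05  0.7   0.61] F [-1.230303   -1.25700693  3.06089437]
```

```bash
G='[.5635,.2151,.2041]'
python3 shift.py '[[0,0,0,0,0,0.001,0.03],[0,0,0,0,0,0,0.03]]' >/dev/null; python3 g.py $G
python3 shift.py '[[0,0,0,0,0,0.0007,0.03],[0,0,0,0,0,0,0.03]]' >/dev/null; python3 g.py $G
```

```text
tool d [-0.00010022 -0.00116374  0.00056491] y ang -23.266190050247378 z [ 0.52005201  0.10108719 -0.84813165] j [ 0.25 -0.21  2.09 -0.05  0.7   0.61] F [-1.92507909 -2.25349674  1.10606214]
tool d [-0.00024229 -0.00129064  0.00039248] y ang -23.25879477237383 z [ 0.51993663  0.10106562 -0.84820495] j [ 0.25 -0.21  2.09 -0.05  0.7   0.61] F [-2.73530683 -3.46387893 -5.58783029]
```

```bash
G='[.5635,.2151,.2041]'
python3 shift.py '[[0,0,0,0,0,0.0008,0.03],[0,0,0,0,0,0,0.03]]' >/dev/null; python3 g.py $G
python3 shift.py '[[0,0,0,0,0,0.0005,0.03],[0,0,0,0,0,0,0.03]]' >/dev/null; python3 g.py $G
```

```text
tool d [-0.0003565  -0.00129978  0.00015662] y ang -23.240108596185102 z [ 0.51958324  0.10103617 -0.84842498] j [ 0.25 -0.21  2.09 -0.05  0.7   0.61] F [ -4.3559159   -5.98531831 -14.08406357]
tool d [-4.49449497e-04 -1.32432625e-03  6.47730739e-05] y ang -23.23549145501811 z [ 0.5194778   0.10106908 -0.84848562] j [ 0.25 -0.21  2.09 -0.05  0.7   0.61] F [ -5.52371029  -6.38296991 -19.5304003 ]
```

Firm stop at the collar. I release, back off, shut the fingers and check by camera.

```bash
G='[.5635,.2151,.2041]'
python3 shift.py '[[0,0,0,0,0,0,0.087],[0,0,0,0,0,0,0.087],[0,0,0,0,0,0,0.087],[0,0,0,0,0,0,0.087],[0,0,0,0,0,0,0.087]]' 
python3 g.py $G
python3 shift.py '[[0,0,0,0,0,-0.015,0.087],[0,0,0,0,0,-0.02,0.087],[0,0,0,0,0,-0.035,0.087],[0,0,0,0,0,0,0],[0,0,0,0,0,0,0]]' >/dev/null
python3 shift.py '[[0,0,0,0,0,0,0],[0,0,0,0,0,0,0],[0,0,0,0,0,0,0],[0,0,0,0,0,0,0],[0,0,0,0,0,0,0]]' 
python3 g.py $G
python3 - <<'E'
from h import *
for n in("scene","side"): cv2.imwrite(f"pics/{n}2.png",camrig.camera(n))
a=cv2.imread("pics/scene2.png")[140:260,330:450];b=cv2.imread("pics/side2.png")[150:270,230:350]
cv2.imwrite("pics/c2.png",np.hstack([cv2.resize(x,(400,400),interpolation=cv2.INTER_CUBIC) for x in(a,b)]))
E
```

```text
t: 12.53
ee_pos: [0.5657, 0.215, 0.2038]
eef_rot: [2.294, 1.636, 0.737]
force: [0.3, -0.1, 0.0]
width: 0.0711
grasp_force: 0.0
tool d [-0.00034537 -0.00168041 -0.00137349] y ang -23.291156232265827 z [ 0.52100023  0.10126935 -0.84752775] j [ 0.25 -0.21  2.09 -0.05  0.7   0.61] F [-0.04364216  0.29866402  0.12354027]
t: 13.37
ee_pos: [0.5286, 0.2077, 0.2616]
eef_rot: [2.296, 1.637, 0.733]
force: [-0.4, -0.5, -0.4]
width: 0.0482
grasp_force: 0.0
tool d [ 0.00044638 -0.00038276  0.06761925] y ang -23.238375393355476 z [ 0.51865522  0.10066531 -0.84903666] j [ 0.26 -0.37  2.11 -0.05  0.85  0.61] F [-0.65370966 -0.3069166   0.11843869]
```

View pics/c2.png

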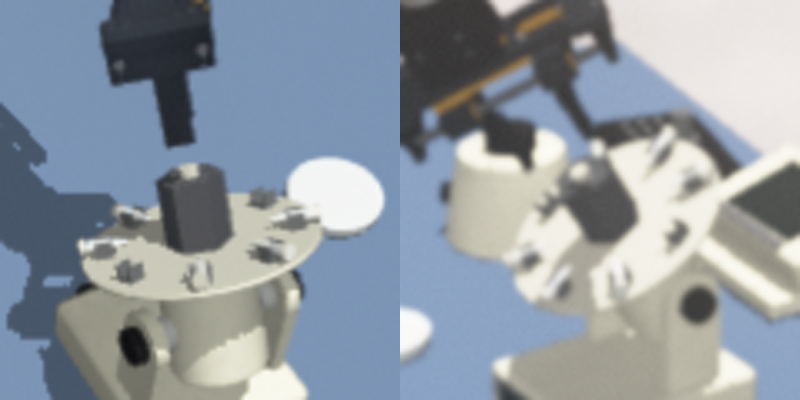

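The disc sits on the collar in both views, with the pin still proud at scene crop (190,172) and side crop (592,168). I finish shutting the fingers and check the pin position numerically.

```bash
G='[.5635,.2151,.2041]'
python3 - <<'E'
from h import *
p=tri([(cam("scene"),(387,191.6)),(cam("side"),(287.6,200.4))]);ax=np.array([-.5202,-.1011,.848]);print(p,(p-[.5786,.2180,.1796])@ax)
E
python3 shift.py '[[0,0,0,0,0,0.01,0],[0,0,0,0,0,0.01,0],[0,0,0,0,0,0,0],[0,0,0,0,0,0,0],[0,0,0,0,0,0,0]]' >/dev/null
python3 shift.py '[[0,0,0,0,0,0,0],[0,0,0,0,0,0,0],[0,0,0,0,0,0,0],[0,0,0,0,0,0,0]]' 
python3 g.py $G
```

```text
[0.55506891 0.20686615 0.23867419] 0.06346141456635226
t: 14.22
ee_pos: [0.5393, 0.2099, 0.2462]
eef_rot: [2.294, 1.636, 0.736]
force: [-1.0, -0.2, 0.1]
width: 0.0004
grasp_force: 0.0
tool d [-0.00029253 -0.00142794  0.04879808] y ang -23.281468418369414 z [ 0.52067939  0.10129384 -0.84772196] j [ 0.25 -0.33  2.1  -0.05  0.81  0.61] F [-0.38852177 -0.71644828 -0.62117538]
```

```bash
G='[.5635,.2151,.2041]'
python3 shift.py '[[0,0,0,0,0,0.004,0],[0,0,0,0,0,0.003,0],[0,0,0,0,0,0,0]]' >/dev/null; python3 g.py $G
python3 shift.py '[[0,0,0,0,0,0.0015,0],[0,0,0,0,0,0.0015,0],[0,0,0,0,0,0,0]]' >/dev/null; python3 g.py $G
python3 shift.py '[[0,0,0,0,0,0.0015,0],[0,0,0,0,0,0.0015,0],[0,0,0,0,0,0,0]]' >/dev/null; python3 g.py $G
```

```text
tool d [ 0.00030057 -0.00060436  0.04081154] y ang -23.253717183593356 z [ 0.51923167  0.10084502 -0.84866292] j [ 0.25 -0.31  2.1  -0.05  0.79  0.61] F [-0.06193768 -0.11446491 -0.54052778]
tool d [ 1.66235303e-06 -9.95929873e-04  3.84577145e-02] y ang -23.258475212499235 z [ 0.51972291  0.10099106 -0.8483448 ] j [ 0.25 -0.3   2.1  -0.05  0.78  0.61] F [-0.53625529 -0.8363438  -2.43581869]
tool d [ 5.91747395e-05 -9.14017705e-04  3.54318074e-02] y ang -23.25460779885751 z [ 0.51966648  0.10096712 -0.84838222] j [ 0.25 -0.3   2.1  -0.05  0.78  0.61] F [-0.77922988 -0.91059283 -3.82226748]
```

Pin contact came at about 39 mm and it is moving. Keep pushing to flush (about 31.5).

```bash
G='[.5635,.2151,.2041]'
python3 shift.py '[[0,0,0,0,0,0.0015,0],[0,0,0,0,0,0.0015,0],[0,0,0,0,0,0,0]]' >/dev/null; python3 g.py $G
python3 shift.py '[[0,0,0,0,0,0.001,0],[0,0,0,0,0,0.0005,0],[0,0,0,0,0,0,0]]' >/dev/null; python3 g.py $G
python3 shift.py '[[0,0,0,0,0,0.0008,0],[0,0,0,0,0,0,0],[0,0,0,0,0,0,0]]' >/dev/null; python3 g.py $G
```

```text
tool d [ 6.34599216e-05 -8.76507982e-04  3.23959926e-02] y ang -23.25449337300274 z [ 0.51965381  0.10098278 -0.84838812] j [ 0.25 -0.29  2.1  -0.05  0.77  0.61] F [-1.32338916 -1.60730443 -4.23989563]
tool d [-0.00010219 -0.00107059  0.03187048] y ang -23.239916386086453 z [ 0.51941653  0.10085235 -0.84854892] j [ 0.25 -0.29  2.1  -0.05  0.77  0.61] F [ -4.39020854  -5.77707936 -16.98108766]
tool d [-0.00021849 -0.00123768  0.03178212] y ang -23.22925954184817 z [ 0.51944824  0.10076377 -0.84854003] j [ 0.25 -0.29  2.1  -0.05  0.77  0.61] F [ -6.28350799  -6.55137631 -24.5028137 ]
```

Hard stop at the expected flush depth. Retract and look.

```bash
python3 shift.py '[[0,0,0,0,0,-0.01,0],[0,0,0,0,0,-0.03,0],[0,0,0,0,0,-0.04,0],[0,0,0,0,0,-0.03,0],[0,0,0,0,0,0,0]]'
python3 - <<'E'
from h import *
s=probe_bus.state();w=camrig.camera("wrist");c=cam("wrist",s)
for n in("scene","side"): cv2.imwrite(f"pics/{n}3.png",camrig.camera(n))
a=cv2.imread("pics/scene3.png")[140:260,330:450];b=cv2.imread("pics/side3.png")[150:270,230:350]
u=np.clip(proj(c,[.5474,.212,.2305])[0].astype(int),80,400)
w=w[u[1]-80:u[1]+80,u[0]-80:u[0]+80]
cv2.imwrite("pics/c3.png",np.hstack([cv2.resize(x,(266,266),interpolation=cv2.INTER_CUBIC) for x in(a,b,w)]))
E
```

```text
t: 16.13
ee_pos: [0.4926, 0.2013, 0.3321]
eef_rot: [2.288, 1.632, 0.751]
force: [1.2, 0.2, 2.0]
width: 0.0005
grasp_force: 0.0
```

View pics/c3.png

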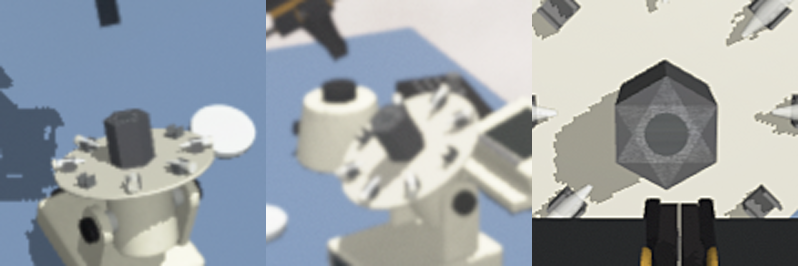

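Seen from the scene, side and wrist cameras: the disc sits on the collar at the head's tilt, and the white pin no longer stands above the hub's top (wrist crop (665,135)). The robot is clear, so I hand in.

```bash
python3 -c "
from plant import ctrl, camrig, probe_bus
print(ctrl.close_job())"
```

```text
the job is handed in; nothing more can be done
None
```

The disc is on the rotator: its hub went onto the splines without forcing and down to a firm stop at the collar, then the lock pin was pushed to its hard stop, the robot backed clear, and the job was handed in at about 16 s (no verdict was shown).

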